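Demould a potted specimen, pin the split mould and hold it shut

TASK

Lift the pink potted specimen with the steel rod out of the open split mould, stand it gently upright on the floor of the white tray and let it go, then swing the mould's blue gate fully shut. Push the red-handled pin all the way down through the aligned latch holes and let go of it. Finish while holding: pinch the two closed mould halves together from outside, one finger on each half, and keep squeezing to bed the seam's rubber seal without ever letting go, leaving the older specimens, the black-handled rod and everything else on the bench where they are.

Things in the scene. Friction and masses are not known exactly. Their poses are not given: they have to be found in the camera images.
- mould: Split casting mould fixed to the bench. Origin: centre of the underside of its 8 mm base plate (90 x 140 mm), below the cavity's axis; z up. Two halves, z 8 to 53 mm, y -35 to +35 mm, each 23 mm thick, meet on the plane x = 0 (46 mm thick when shut) round a 33.6 mm upright cavity, open on top. Hinge axis (vertical) at x 0, y +44 mm; latch lugs, 24 mm square, round x 0, y -46 mm.
- fixed_half: The bare aluminium half, x 0 to +23 mm, fixed to the base plate, with the upper and lower latch lugs; same frame as the mould. Its outer face to press on is the plane x = +23 mm.
- gate (a joint): Angle of the blue half (the gate), rad: 0 = shut (hard stop; it then fills x -23 to 0 mm of the mould's frame), grows to 1.9 as it swings open to the mould's -x side. Starts open at 1.0 to 1.7; light friction (0.06 N m, under 1 N at the free end) keeps it where it is left.
- gate_hinge (a point): On the vertical hinge axis, 53 mm above the bench, level with the halves' top. Its axes turn with the gate and match the mould's when shut. In this frame the gate block fills y -79 to -9 mm, x -23 (flat outer face) to 0; its latch lug ends at y -102 mm.
- gate_push (a point): Point on the gate's flat outer face near its free end, 74 mm from the hinge along the gate and 35 mm above the bench: a good place to push it shut. Its -x axis points out of the face.
- latch_hole (a point): Centre of the mouth of the latch hole, on top of the upper lug, level with the halves' top (53 mm above the bench); z up. Hole 10 mm through the fixed upper and lower lugs, 11.5 mm through the gate's lug between them; they line up only with the gate shut. Edges chamfered 1.5 mm. Clear down to the base plate, 45 mm.
- specimen_rod (a point): Grasp point of the specimen: pink cylinder, 32 mm across, 40 mm high, with a steel rod 12 mm across standing 52 mm out of its top; 50 to 110 g. The point is on the rod's axis, 72 mm above the underside, 20 mm below the rod's top; z up. At the start the specimen stands in the mould's cavity on the base plate (point 27 mm above the halves' top) and draws straight up, with 0.8 mm play.
- specimen: The same specimen; origin at the centre of its underside.
- tray: White tray fixed to the bench, 200 x 130 mm, rim 18 mm high, walls 4 mm, floor 4 mm thick. Origin: centre of its underside; x along its length. Two older specimens stand near x = +55 mm, y = -30 and +30 mm; the half on the -x side is empty (its middle: x = -45 mm, y = 0).
- stand: Grey drilled block, fixed, 170 (x) x 40 x 46 mm high, origin at the centre of its underside; 10 mm holes, 44 mm deep, at x = -60, 0 and +60 mm. The red-handled pin and the black-handled rod stand in the two outer holes, either way round. Tray and stand lie left and right of the mould, either way round.
- pin_grip (a point): Grasp point of the latch pin, on its axis: red handle 14 mm across, 34 mm high, on a steel collar 19 mm across, 4 mm thick; below it a shank 8 mm across, 42 mm long, with a tapered tip; 45 g. The point is 65 mm above the tip, 23 mm above the collar's underside, 15 mm below the handle's top; z up. It hangs in the stand by its collar and draws straight up. Home, its collar lies on the upper lug.
- ejector_grip (a point): The same point of the black-handled ejector rod (same size) in the stand: leave it.
- old_a_rod (a point): Older specimen in the tray, pink with a brass rod, same size as the other, same point of the rod: leave it.
- old_b_rod (a point): Second older specimen in the tray, likewise.
- beaker: Glass beaker, 68 mm across, 85 mm high, behind the mould; origin at the centre of its underside. Leave it.
- petri: Covered round dish, 94 mm across, 15 mm high, behind the mould; origin under its centre. Leave it.
- hardener: Brown bottle with black cap, 56 mm across, 130 mm high; origin under its centre. Leave it.
- marker: Black marker with white cap, about 120 mm long, 13 mm thick, lying; leave it.

How it is judged:
By the outcome, as a careful person would: the job done as asked, in the order asked, and still so for the second after the job is handed in, while the arm keeps its last pose, push and grip.
It also fails if it takes over 70 s, if anything falls off the work surface, if the arm or the gripper's body presses on something with over 40 N, if the wrist force passes 120 N, or if a joint passes its speed limit or range.

ROBOT

A 6-joint arm with a two-finger parallel gripper is mounted at the origin on the work surface. World frame = base frame: x ahead of the robot, y to its left, z up, the work surface at z = 0. Lengths are in mm, angles in rad, forces in N, time in s.
With the tool pointing down it reaches from about 275 to 775 mm from the base axis. Payload 14.6 kg.
Tool frame: the origin (TCP) lies on the centre line of the jaws, within the pads' length; the fingertips stand 19 mm ahead of it and the grasp point (between the pads) is the TCP; z points along the fingers, y is the line along which they close (so a half turn about z gives the same grasp; the last joint's range is limited). The gripper opens to 85 mm and grips with 20 to 120 N. Pads are 22 mm wide; open, the fingers measure 114 mm over their backs; the gripper's body (76 mm by 85 mm) begins 54 mm behind the grasp point. The pads swing forward as they close: fully open they stand 13 mm farther back than shut.
Start: joints at [1.069, 0.263, -0.048, 1.259, 0, 1.415], TCP at [178.447, 493.746, 250.278] pointing down, gripper open.
Joint ranges: [-2.65, 2.65], [-0.89, 1.7], [-1.18, 1.37], [-2.13, 2.11], [-1.35, 1.29], [-3.14, 3.14]. Speed limits (rad/s): [1.89, 1.89, 2.57, 2.79, 3.14, 3.14].

INTERFACE

Orientations are given as a rotation vector (axis times angle).
In Python, from plant import arm, vision, ticket, spotter gives the robot as it stands.
- The arm moves only by the shell command python3 -m jog 'ROWS'. ROWS is JSON, a list of rows, each an object with "dp": the shift along the tool's x, y, z in mm, a list of three; "twist": the turn about the tool's z in rad; "jaw": the opening, from 0 (shut) to 1 (fully open). A call has 1 to 10 rows; each row shifts and turns the commanded pose from where the row before left it, along the tool's axes as they then stand; what a row does not reach is not made up. A row lasts 1/10 s, in which the tool goes at most 50 mm and 8.59 degrees, less where a joint would pass 70% of its speed; a pose out of reach is approached as far as the arm can. A call with a gripper value outside its range is refused whole. The fingers move at their own pace and stop on an object; the grip force is fixed at half the most. Time passes only in rows, so rows that do not move let the fingers close. It gives the time, the measured TCP pose, the force, the opening and the grip force at its end, in the units of the state.
- arm.state(): the state, without advancing time (a new reading comes with each control period).
- vision.get_image(name): name is "side" or "top" or "wrist"; returns a dict with "pixels" (480x640x3 uint8, red, green, blue), "depth" (480x640 float32, mm along the optical axis (not along the pixel's ray), 0 where there is no reading), "fovy" (degrees; the focal length in pixels is half the picture's height over the tangent of half this angle, whatever the lens; pixels are square), "cx", "cy" (the principal point, pixels), "k1" (the pictures are not rectified: a ray, as slopes to the right and down, at radius r is drawn at 1 + k1 r^2 times it, then the intrinsics apply), "eye" and "rotation" of the camera in the world. Camera axes: x right, y up, looking along -z (the intrinsics and any distortion apply to the point x, -y, -z); pixel columns grow to the right and rows downward; lengths in mm; the calibration is good to about 2 mm. A picture is of the moment at which its call begins.
- ticket.job_done(): hands the job in; it is judged then, once.
Trained networks look in a picture, given as the dict that the camera call returned (one of the last four; its "shot" number tells which), for a name from the list of things; names that differ only in an ending like _2 or _b are one class to them, and where a whole thing is asked for, a point or a joint stands for the part that bears it (a point fixed in the world has none). Each returns a list of dicts, best first, with "p" (0 to 1); they miss things now and then, are a little off and sometimes report something else, mostly with a low value. They report only what shows in the picture. A call takes as long as a camera call.
- spotter.masks_of(picture, label): "region" (480x640 bool, what is visible of it) and "centre" ([column, row] in pixels, amid what is visible of it).
The state is a dict: "clock": time; "joint_positions": joint angles; "qd": joint speeds; "joint_efforts": joint torques, N m; "ee_pos": TCP position; "ee_rot": TCP orientation; "ft_force": force on the tool from outside, world axes, zero at the start; "wrist_torque": the same for the moment, N m; "opening": finger opening in mm; "grasp_force": force on a finger pad.
Only numpy, scipy, OpenCV 4.12 (cv2) and the standard library are available. Lean on these libraries where they do the work, as an engineer would, in place of code of your own. Each camera call takes 0.05 s, during which the arm holds its last target. There are 200 camera calls.

## Working session

There is one attempt and no reset: what is moved stays moved. The work goes in short steps, Python scripts to look and compute and a shell command to move; the robot and the scene stay as the last step left them, time stands still between calls to the robot, and variables do not carry over. Pictures are saved under pics/ and viewed, at most 13 in all, crops included, and the job is handed in when it is done.

```bash
ls; mkdir -p pics
cat > h.py <<'E'
import numpy as np,cv2
from plant import arm,vision,ticket,spotter
def K(im):
    f=240/np.tan(np.radians(im['fovy'])/2); return f
def pts(im,uv,depth=None):
    """pixels -> world, with depth picture"""
    uv=np.atleast_2d(uv).astype(float); f=K(im)
    d=np.c_[(uv[:,0]-im['cx'])/f,(uv[:,1]-im['cy'])/f]
    s=d.copy()
    for _ in range(20): s=d/(1+im['k1']*(s**2).sum(1,keepdims=True))
    if depth is None: depth=im['depth'][uv[:,1].round().astype(int),uv[:,0].round().astype(int)]
    c=np.c_[s[:,0],-s[:,1],-np.ones(len(s))]
    return im['eye']+(c*np.reshape(depth,(-1,1)))@np.array(im['rotation']).T
def atz(im,uv,z):
    a=pts(im,uv,np.ones(len(np.atleast_2d(uv)))); r=a-im['eye']
    return im['eye']+r*((z-im['eye'][2])/r[:,2:3])
def proj(im,P):
    c=(np.atleast_2d(P)-im['eye'])@np.array(im['rotation']); s=np.c_[c[:,0],-c[:,1]]/-c[:,2:3]
    s=s*(1+im['k1']*(s**2).sum(1,keepdims=True)); return s*K(im)+[im['cx'],im['cy']]
def cloud(im,reg):
    v,u=np.nonzero(reg&(im['depth']>0)); return pts(im,np.c_[u,v])
def save(im,n): cv2.imwrite('pics/'+n,im['pixels'][:,:,::-1])
E
python3 - <<'E'
from h import *
np.set_printoptions(precision=1,suppress=True)
s=arm.state(); print(s)
for n in('top','side'):
    im=vision.get_image(n); save(im,n+'0.png'); print(n,im['fovy'],im['k1'],im['eye'],np.array(im['rotation']))
    for l in ['mould','gate','fixed_half','specimen','tray','stand','pin_grip','ejector_grip','old_a_rod','specimen_rod','latch_hole','beaker']:
        for r in spotter.masks_of(im,l)[:2]:
            c=cloud(im,r['region'])
            if len(c): print(l,round(r['p'],2),np.array(r['centre']),len(c),np.median(c,0),np.percentile(c,2,axis=0),np.percentile(c,98,axis=0))
E
```

```text
pics
{'clock': 0.0, 'joint_positions': array([ 1.1,  0.3, -0. ,  1.3, -0. ,  1.4]), 'qd': array([ 0., -0., -0.,  0.,  0., -0.]), 'joint_efforts': array([ -0. , -63.8,  38.5,   0. ,  -0. ,   0. ]), 'ee_pos': array([178.3, 493.5, 249.8]), 'ee_rot': array([-0.5, -3.1,  0. ]), 'ft_force': array([ 0.4,  0.3, -0.8]), 'wrist_torque': array([ 0.,  0., -0.]), 'grasp_force': 0.0, 'opening': 85.21292784519487}
top 48.1230339622195 -0.1530014304090668 [ 586.5  -11.9 1075.3] [ 0.  -0.  -1.6]Traceback (most recent call last):
  File "<stdin>", line 8, in <module>
  File "h.py", line 21, in cloud
    v,u=np.nonzero(reg&(im['depth']>0)); return pts(im,np.c_[u,v])
                                                ~~~^^^^^^^^^^^^^^^
  File "h.py", line 13, in pts
    return im['eye']+(c*np.reshape(depth,(-1,1)))@np.array(im['rotation']).T
           ~~~~~~~~~^~~~~~~~~~~~~~~~~~~~~~~~~~~~~~~~~~~~~~~~~~~~~~~~~~~~~~~~
ValueError: operands could not be broadcast together with shapes (3,) (3114,)
```

Rotation is a rotation vector.

```bash
sed -i "s/np.array(im\['rotation'\])/cv2.Rodrigues(np.array(im['rotation'],float))[0]/" h.py
python3 - <<'E'
from h import *
np.set_printoptions(precision=1,suppress=True)
for n in('top','side'):
    im=vision.get_image(n); save(im,n+'0.png'); print(n,im['fovy'],im['k1'],im['eye'],np.array(im['rotation']))
    for l in ['mould','gate','fixed_half','specimen','tray','stand','pin_grip','ejector_grip','old_a_rod','specimen_rod','latch_hole','beaker']:
        for r in spotter.masks_of(im,l)[:2]:
            c=cloud(im,r['region'])
            if len(c): print(l,round(r['p'],2),np.array(r['centre']),len(c),np.median(c,0),np.percentile(c,2,axis=0),np.percentile(c,98,axis=0))
E
```

```text
top 48.1230339622195 -0.1530014304090668 [ 586.5  -11.9 1075.3] [ 0.  -0.  -1.6]
mould 0.88 [319.1 277.7] 3455 [565.4   9.1   8.8] [481.5 -58.2   0.2] [625.   78.4  55.6]
gate 0.62 [303.8 306.2] 554 [503.6  27.3  50.5] [476.1 -16.4   0.1] [547.4  58.8  55.9]
fixed_half 0.87 [318.9 266.4] 522 [583.5  -1.4  52.6] [553.2 -41.4   6. ] [601.9  53.7  57.8]
specimen 0.74 [312.5 270.4] 200 [572.    9.   47.9] [556.7  -3.3  44.5] [585.4  23.5 102. ]
tray 0.84 [476.2 308.6] 6056 [ 490.6 -320.6    4.4] [ 403.2 -383.3   -0.2] [ 596.1 -254.    19.8]
tray 0.21 [313.3 271.1] 219 [572.    9.1  47.9] [556.7  -5.1  11.2] [585.4  23.5 102. ]
stand 0.7 [160.8 286.4] 2043 [538.8 300.5  44.4] [458.2 274.7   1.7] [620.5 333.6  49. ]
stand 0.27 [315.5 281.2] 3311 [565.5  10.1   8.9] [483.8 -58.4   3.1] [623.   78.5  55.6]
pin_grip 0.49 [156.  317.8] 103 [482.  313.2  73.5] [472.8 309.3  46.4] [488.3 322.2  84.9]
pin_grip 0.19 [310.9 272.9] 202 [570.1   9.   47.9] [555.6  -3.3   8.7] [583.5  21.7 102. ]
ejector_grip 0.64 [304.8 307.6] 561 [500.8  21.7  50.4] [474.7 -16.4  -1. ] [545.4  57.5  55.7]
ejector_gr
[... 1741 characters left out ...]
8 -131.7    1. ] [816.  -44.6  18.3]
ejector_grip 0.53 [251.9 385.6] 147 [596.4 300.4  69.2] [591.9 293.2  49.1] [604.2 304.3  86.8]
old_a_rod 0.81 [415.6 157.5] 294 [ 549.1 -343.4   44.1] [ 538.1 -360.6    5.1] [ 560.6 -330.4   96.4]
specimen_rod 0.73 [344.6 262.7] 313 [567.1  14.7  49.9] [555.7  -0.1  20.8] [583.4  24.  101.1]
latch_hole 0.69 [346.2 286.8] 3349 [555.9  35.   13.4] [480.5 -54.3   2.3] [622.6  83.2  55.8]
latch_hole 0.53 [189.8 312.5] 1683 [756.8 227.4  80. ] [740.5 196.9   4.9] [786.4 243.5 131.5]
beaker 0.85 [211.8 260.1] 1516 [791.7 106.6  57.6] [761.2  73.7   8.6] [823.2 136.   86.1]
beaker 0.7 [319.2 429.4] 145 [478.8 322.7  71.6] [473.7 315.4  49. ] [485.8 326.   85.6]
```

View pics/top0.png

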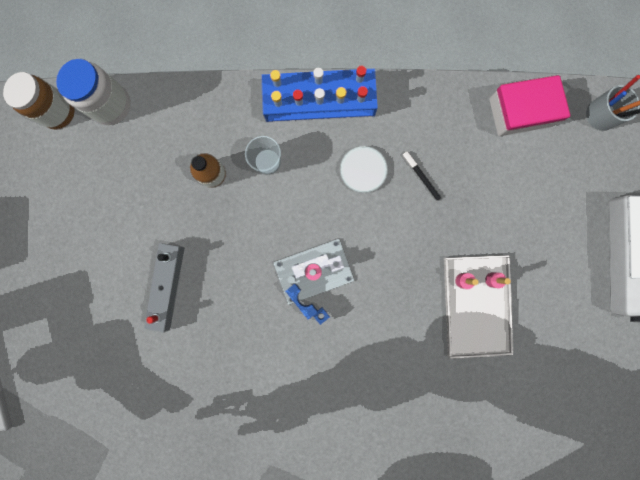

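View pics/side0.png

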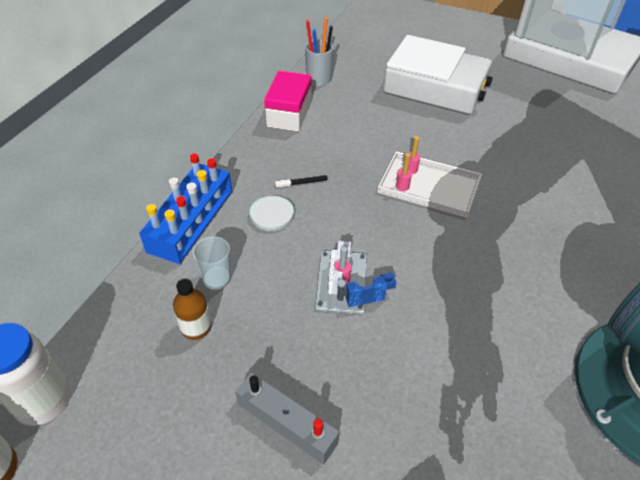

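```bash
cat >> h.py <<'E'
from scipy.spatial.transform import Rotation as R
def go(p,ydir=None):
    """shift along present tool axes to p; twist so tool y lies along world direction ydir(deg, mod 180)"""
    s=arm.state(); M=R.from_rotvec(s['ee_rot']).as_matrix()
    d=M.T@(np.array(p)-s['ee_pos']); yy=np.degrees(np.arctan2(M[1,1],M[0,1]))
    t=None
    if ydir is not None: t=-((ydir-yy+90)%180-90)
    print('tcp',s['ee_pos'].round(1),'tool x',M[:,0].round(3),'y',M[:,1].round(3),'z',M[:,2].round(3),'yaw_y',round(yy,1))
    print('dp',d.round(1),'twist rad (tool z down)',None if t is None else round(np.radians(t),3), 'j6',round(s['joint_positions'][5],2))
def rect(P): # minAreaRect of xy in mm
    return cv2.minAreaRect(P[:,:2].astype(np.float32))
E
python3 - <<'E'
from h import *
np.set_printoptions(precision=1,suppress=True)
im=vision.get_image('wrist'); print(im['eye'],cv2.Rodrigues(np.array(im['rotation']))[0],im['fovy'],im['k1'])
im=vision.get_image('top')
r=spotter.masks_of(im,'mould')[0]['region']; c=cloud(im,r); p=c[(c[:,2]>4)&(c[:,2]<12)]; print('base',rect(p))
r=spotter.masks_of(im,'tray')[0]['region']; c=cloud(im,r); c=c[c[:,2]>1]; print('tray',rect(c))
r=spotter.masks_of(im,'stand')[0]['region']; c=cloud(im,r); print('stand',rect(c[abs(c[:,2]-46)<4]))
go([500,0,260],110)
E
```

```text
[103.7 520.3 375. ] [[ 0.3 -0.9 -0.3]
 [ 0.9  0.3  0.1]
 [ 0.  -0.3  0.9]] 69.82599332930114 -0.04136308340236378
base ((571.2307739257812, 9.97491455078125), (90.17396545410156, 139.690185546875), 19.75617790222168)
tray ((499.9898376464844, -320.76239013671875), (199.65347290039062, 134.07049560546875), 2.8074991703033447)
stand ((539.5654907226562, 306.8115539550781), (43.47627258300781, 168.02740478515625), 78.78372955322266)
tcp [178.5 493.7 250.3] tool x [-0.9  0.3 -0. ] y [ 0.3  0.9 -0. ] z [ 0. -0. -1.] yaw_y 70.1
dp [-470.2 -355.1   -9.7] twist rad (tool z down) -0.696 j6 1.42
```

```bash
python3 -m jog '[{"dp":[-38,-23,0],"twist":0,"jaw":1},{"dp":[-38,-23,0],"twist":0,"jaw":1},{"dp":[-38,-23,0],"twist":0,"jaw":1},{"dp":[-38,-23,0],"twist":0,"jaw":1},{"dp":[-38,-23,0],"twist":0,"jaw":1},{"dp":[-38,-23,0],"twist":0,"jaw":1},{"dp":[-38,-23,0],"twist":0,"jaw":1},{"dp":[-38,-23,0],"twist":0,"jaw":1},{"dp":[-38,-23,0],"twist":0,"jaw":1},{"dp":[-38,-23,0],"twist":0,"jaw":1}]'
python3 -m jog '[{"dp":[-38,-23,0],"twist":0,"jaw":1},{"dp":[-38,-23,0],"twist":0,"jaw":1},{"dp":[-38,-23,0],"twist":0,"jaw":1},{"dp":[-38,-23,0],"twist":0,"jaw":1},{"dp":[0,0,0],"twist":0.145,"jaw":1},{"dp":[0,0,0],"twist":0.145,"jaw":1},{"dp":[0,0,0],"twist":0.145,"jaw":1},{"dp":[0,0,0],"twist":0.145,"jaw":1},{"dp":[0,0,0],"twist":0.145,"jaw":1},{"dp":[0,0,0],"twist":0.145,"jaw":1}]'
cat > look.py <<'E'
from h import *
np.set_printoptions(precision=1,suppress=True)
E
python3 - <<'E'
from look import *
im=vision.get_image('wrist'); save(im,'w1.png'); np.save('w1d.npy',im['depth']); print(im['eye'])
for l in['mould','specimen_rod','gate','fixed_half']:
    for r in spotter.masks_of(im,l)[:1]:
        c=cloud(im,r['region'])
        if len(c)==0: continue
        print(l,round(r['p'],2),np.array(r['centre']),len(c),c.min(0),c.max(0))
        if l=='mould': p=c[abs(c[:,2]-8)<3]; print('base',rect(p))
        if l=='fixed_half': p=c[abs(c[:,2]-53)<3]; print('fh',rect(p),p[:,2].mean())
        if l=='gate': p=c[abs(c[:,2]-53)<3]; print('gate',rect(p))
        if l=='specimen_rod':
            for z in(62,72,82,90): q=c[abs(c[:,2]-z)<5]; print(z,q.mean(0),q.min(0),q.max(0))
go([571,10,120],20)
E
```

```text
clock: 2.65
ee_pos: [458.6, 146.6, 250.5]
ee_rot: [0.542, 3.094, 0.0]
ft_force: [0.9, 0.4, 0.2]
opening: 85.3
grasp_force: 0.0
clock: 3.65
ee_pos: [569.3, 10.1, 250.2]
ee_rot: [-1.803, -2.572, 0.0]
ft_force: [-0.1, 0.4, 1.0]
opening: 85.3
grasp_force: 0.0
[542.5  84.7 375. ]
mould 0.93 [315.4 184.8] 11126 [461.8 -71.2  -1.1] [635.7  91.1 101.9]
base ((566.2821655273438, 9.653465270996094), (102.38154602050781, 138.0494842529297), 19.94757843017578)
specimen_rod 0.97 [323.5 207.4] 948 [556.2  -3.5  10.4] [587.3  27.  102.9]
62 [570.4  15.7  61.9] [565.9  11.7  57.9] [576.9  17.5  66.8]
72 [570.2  15.9  72. ] [566.   12.   67.5] [576.5  17.6  76.9]
82 [570.2  15.9  81.7] [566.1  11.8  77.3] [576.2  17.5  86. ]
90 [570.1  15.9  89.9] [566.1  12.1  85.2] [577.   17.5  94.9]
gate 0.62 [255.9 166.5] 2332 [461.8 -32.   -0.5] [552.5  65.3  58.2]
gate ((515.3477783203125, 34.46332550048828), (70.47723388671875, 23.335186004638672), 38.642032623291016)
tcp [569.3  10.1 250.3] tool x [-0.4  0.9  0. ] y [0.9 0.4 0. ] z [ 0.  0. -1.] yaw_y 20.5
dp [ -0.7   1.5 130.3] twist rad (tool z down) 0.009 j6 1.09
```

View pics/w1.png

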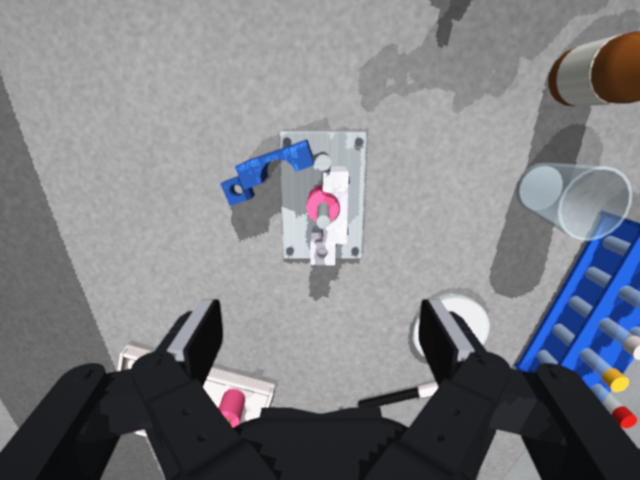

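```bash
python3 -m jog '[{"dp":[0,2.3,40],"twist":0.009,"jaw":0.6},{"dp":[0,0,40],"twist":0,"jaw":0.6},{"dp":[0,0,40],"twist":0,"jaw":0.6},{"dp":[0,0,30],"twist":0,"jaw":0.6},{"dp":[0,0,20],"twist":0,"jaw":0.6},{"dp":[0,0,0],"twist":0,"jaw":0.6}]'
python3 - <<'E'
from look import *
im=vision.get_image('wrist'); save(im,'w2.png')
r=spotter.masks_of(im,'specimen_rod')[0]; c=cloud(im,r['region'])
print(r['p'],r['centre'],c.min(0),c.max(0))
for z in(62,72,82,90): q=c[abs(c[:,2]-z)<4]; print(z,len(q),q.mean(0),q.min(0),q.max(0))
go([571.5,10.7,80],19.9)
E
```

```text
clock: 4.5
ee_pos: [570.0, 11.0, 78.0]
ee_rot: [-1.802, -2.569, 0.003]
ft_force: [0.5, -0.2, 0.4]
opening: 50.9
grasp_force: 0.0
0.91 [321.4, 298.8] [555.8 -36.9   8.6] [592.1  33.5 103.2]
62 203 [570.1  15.8  62.2] [565.6  10.5  58. ] [576.9  17.8  66. ]
72 236 [570.1  15.8  72.1] [565.7   8.3  68. ] [577.   17.9  75.9]
82 301 [570.   15.8  82.2] [565.6   9.   78. ] [576.9  17.8  86. ]
90 340 [570.1  15.8  90.1] [565.5  10.5  86. ] [576.8  17.8  94. ]
tcp [571.7  10.9  80.8] tool x [-0.3  0.9 -0. ] y [0.9 0.3 0. ] z [ 0. -0. -1.] yaw_y 19.9
dp [-0.1 -0.2  0.8] twist rad (tool z down) -0.001 j6 1.1
```

View pics/w2.png

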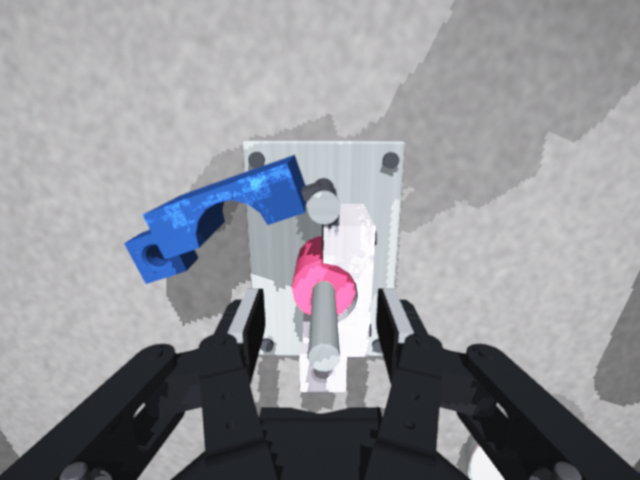

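```bash
python3 -m jog '[{"dp":[0,0,0],"twist":0,"jaw":0},{"dp":[0,0,0],"twist":0,"jaw":0},{"dp":[0,0,0],"twist":0,"jaw":0},{"dp":[0,0,0],"twist":0,"jaw":0},{"dp":[0,0,0],"twist":0,"jaw":0},{"dp":[0,0,0],"twist":0,"jaw":0}]'; python3 -c "from look import *;print(arm.state());"
```

```text
clock: 5.2
ee_pos: [572.1, 10.8, 81.3]
ee_rot: [1.806, 2.569, 0.001]
ft_force: [-1.2, -0.1, 6.6]
opening: 10.5
grasp_force: 58.4
{'clock': 5.2, 'joint_positions': array([-0.1,  0.4, -0.3,  0.9, -0. ,  1.1]), 'qd': array([-0.,  0.,  0., -0.,  0., -0.]), 'joint_efforts': array([ -0.1, -71. ,  31.4,  -0.3,  -0. ,   0. ]), 'ee_pos': array([572.1,  10.8,  81.3]), 'ee_rot': array([1.8, 2.6, 0. ]), 'ft_force': array([-1.2, -0.1,  6.6]), 'wrist_torque': array([0.1, 0.2, 0. ]), 'grasp_force': 58.363659381866455, 'opening': 10.532959243616205}
```

```bash
python3 -m jog '[{"dp":[0,0,-5],"twist":0,"jaw":0},{"dp":[0,0,-10],"twist":0,"jaw":0},{"dp":[0,0,-10],"twist":0,"jaw":0},{"dp":[0,0,-12],"twist":0,"jaw":0},{"dp":[0,0,-15],"twist":0,"jaw":0},{"dp":[0,0,-15],"twist":0,"jaw":0},{"dp":[0,0,-15],"twist":0,"jaw":0},{"dp":[0,0,0],"twist":0,"jaw":0}]'
python3 - <<'E'
from look import *
im=vision.get_image('side')
for r in spotter.masks_of(im,'specimen')[:3]:
    c=cloud(im,r['region']); print(round(r['p'],2),r['centre'],np.median(c,0),np.percentile(c,[2,98],axis=0))
im=vision.get_image('wrist'); r=spotter.masks_of(im,'specimen_rod')[0]; c=cloud(im,r['region']);print(r['p'],np.percentile(c,[1,99],axis=0))
go([455,-323,156],20)
E
```

```text
clock: 6.0
ee_pos: [572.5, 10.8, 164.7]
ee_rot: [1.805, 2.567, 0.003]
ft_force: [0.8, 0.2, -0.9]
opening: 10.4
grasp_force: 58.4
0.95 [343.3, 243.2] [569.6  18.1 128.9] [[556.7 -69.7   1.3]
 [613.8  27.1 182.9]]
0.92 [[556.3   6.8  92.8]
 [584.3  27.6 183.1]]
tcp [571.1  10.9 161.7] tool x [-0.3  0.9  0. ] y [ 0.9  0.3 -0. ] z [-0.  0. -1.] yaw_y 19.8
dp [-275.  -222.2    5.8] twist rad (tool z down) -0.004 j6 1.1
```

```bash
python3 -m jog '[{"dp":[-15,-12.2,0],"twist":0,"jaw":0},{"dp":[-30,-24,0],"twist":0,"jaw":0},{"dp":[-33,-27,0],"twist":0,"jaw":0},{"dp":[-33,-27,0],"twist":0,"jaw":0},{"dp":[-33,-27,0],"twist":0,"jaw":0},{"dp":[-33,-27,0],"twist":0,"jaw":0},{"dp":[-33,-27,0],"twist":0,"jaw":0},{"dp":[-32,-25,0],"twist":0,"jaw":0},{"dp":[-20,-16,0],"twist":0,"jaw":0},{"dp":[-13,-10,0],"twist":0,"jaw":0}]'; python3 -m jog '[{"dp":[0,0,20],"twist":0,"jaw":0},{"dp":[0,0,30],"twist":0,"jaw":0},{"dp":[0,0,15],"twist":0,"jaw":0},{"dp":[0,0,0],"twist":0,"jaw":0},{"dp":[0,0,0],"twist":0,"jaw":0}]'
python3 - <<'E'
from look import *
im=vision.get_image('top'); save(im,'t3.png')
r=spotter.masks_of(im,'tray')[0]; c=cloud(im,r['region']); print(r['p'],rect(c[c[:,2]>1]),np.percentile(c,[1,99],axis=0))
im=vision.get_image('side'); 
for r in spotter.masks_of(im,'specimen')[:3]:
    c=cloud(im,r['region']); print(round(r['p'],2),r['centre'],np.median(c,0),np.percentile(c,[1,99],axis=0))
go([455,-323,80],20)
E
```

```text
clock: 7.2
ee_pos: [454.4, -324.6, 161.6]
ee_rot: [-1.809, -2.567, -0.0]
ft_force: [0.8, 0.0, -1.0]
opening: 10.6
grasp_force: 58.4
clock: 7.7
ee_pos: [455.6, -322.7, 97.5]
ee_rot: [-1.806, -2.57, -0.0]
ft_force: [-0.7, -0.7, -1.4]
opening: 10.3
grasp_force: 58.5
0.69 ((767.7301635742188, 213.75973510742188), (54.345882415771484, 52.49003601074219), 45.34459686279297) [[739.8 187.9   8.1]
 [793.5 237.1 131.9]]
0.95 [452.4, 172.8] [ 454.  -314.    61.9] [[ 440.4 -331.4   25.7]
 [ 470.4 -304.9  117.8]]
tcp [ 455.8 -323.3   98.2] tool x [-0.3  0.9 -0. ] y [0.9 0.3 0. ] z [ 0. -0. -1.] yaw_y 19.8
dp [ 0.6 -0.7 18.2] twist rad (tool z down) -0.004 j6 0.46
```

```bash
python3 -m jog '[{"dp":[0,0,10],"twist":0,"jaw":0},{"dp":[0,0,5],"twist":0,"jaw":0},{"dp":[0,0,3],"twist":0,"jaw":0},{"dp":[0,0,1],"twist":0,"jaw":0},{"dp":[0,0,0],"twist":0,"jaw":0}]';for i in 1 2 3 ; do python3 -m jog '[{"dp":[0,0,1],"twist":0,"jaw":0},{"dp":[0,0,0],"twist":0,"jaw":0}]'|grep -E "pos|ft"; done
```

```text
clock: 8.4
ee_pos: [455.3, -323.0, 78.1]
ee_rot: [-1.807, -2.57, -0.0]
ft_force: [-0.2, 0.5, -1.3]
opening: 10.7
grasp_force: 58.5
ee_pos: [455.5, -323.1, 77.3]
ft_force: [0.3, -0.6, -0.9]
ee_pos: [455.6, -323.3, 77.2]
ft_force: [-1.9, 2.9, 11.8]
ee_pos: [455.8, -323.5, 77.2]
ft_force: [-4.5, 4.6, 27.1]
```

```bash
python3 -m jog '[{"dp":[0,0,-1.5],"twist":0,"jaw":0},{"dp":[0,0,0],"twist":0,"jaw":0}]'; python3 -m jog '[{"dp":[0,0,0],"twist":0,"jaw":0.2},{"dp":[0,0,0],"twist":0,"jaw":0.3},{"dp":[0,0,0],"twist":0,"jaw":0.4},{"dp":[0,0,0],"twist":0,"jaw":0.5},{"dp":[0,0,0],"twist":0,"jaw":0.5},{"dp":[0,0,-10],"twist":0,"jaw":0.5},{"dp":[0,0,-30],"twist":0,"jaw":0.5},{"dp":[0,0,-40],"twist":0,"jaw":0.5},{"dp":[0,0,-40],"twist":0,"jaw":0.5}]'
python3 - <<'E'
from look import *
im=vision.get_image('wrist')
for r in spotter.masks_of(im,'specimen')[:3]:
    c=cloud(im,r['region']); print(round(r['p'],2),r['centre'],np.percentile(c,[1,99],axis=0))
    for z in(50,60,70,80,90): q=c[abs(c[:,2]-z)<4]; print(z,q.mean(0))
im=vision.get_image('side'); 
for r in spotter.masks_of(im,'specimen')[:3]:
    c=cloud(im,r['region']); print(round(r['p'],2),r['centre'],np.percentile(c,[1,99],axis=0))
go([455,-323,200],20)
E
```

```text
clock: 9.2
ee_pos: [455.6, -323.2, 77.2]
ee_rot: [1.807, 2.569, -0.0]
ft_force: [-0.7, 0.4, 11.2]
opening: 10.6
grasp_force: 59.6
clock: 10.1
ee_pos: [455.1, -322.8, 198.8]
ee_rot: [-1.807, -2.57, -0.0]
ft_force: [0.3, -0.6, -1.0]
opening: 42.8
grasp_force: 0.0
0.7 [318.5, 220.1] [[ 440.7 -334.6    8.7]
 [ 469.8 -306.6   98. ]]
50 [ 454.1 -319.    47.7]
60 [ 454.4 -318.    60.5]
70 [ 454.6 -318.    70.1]
80 [ 454.4 -317.9   80.2]
90 [ 454.1 -318.    90.2]
0.7 [454.5, 177.1] [[ 440.3 -343.3    7.7]
 [ 468.7 -305.    97.5]]
tcp [ 455.7 -323.3  198. ] tool x [-0.3  0.9 -0. ] y [0.9 0.3 0. ] z [ 0. -0. -1.] yaw_y 19.8
dp [ 0.5 -0.5 -2. ] twist rad (tool z down) -0.004 j6 0.46
```

```bash
python3 -m jog '[{"dp":[25,10,0],"twist":0,"jaw":0},{"dp":[40,16,0],"twist":0,"jaw":0},{"dp":[40,16,0],"twist":0,"jaw":0},{"dp":[40,16,0],"twist":0,"jaw":0},{"dp":[40,16,0],"twist":0,"jaw":0},{"dp":[40,16,0],"twist":0,"jaw":0},{"dp":[40,16,0],"twist":0,"jaw":0},{"dp":[40,16,0],"twist":0,"jaw":0},{"dp":[40.7,16.6,0],"twist":0,"jaw":0}]'; python3 -m jog '[{"dp":[0,0,0],"twist":0.138,"jaw":0},{"dp":[0,0,5],"twist":0.138,"jaw":0},{"dp":[0,0,10],"twist":0.138,"jaw":0},{"dp":[0,0,10],"twist":0.138,"jaw":0},{"dp":[0,0,10],"twist":0.138,"jaw":0},{"dp":[0,0,10],"twist":0.138,"jaw":0},{"dp":[0,0,10],"twist":0.138,"jaw":0},{"dp":[0,0,10],"twist":0.138,"jaw":0},{"dp":[0,0,10],"twist":0.138,"jaw":0}]'
python3 - <<'E'
from look import *
im=vision.get_image('wrist'); save(im,'w4.png')
for r in spotter.masks_of(im,'gate')[:1]:
    c=cloud(im,r['region']); print(r['p'],r['centre'],rect(c[abs(c[:,2]-53)<3]))
print(proj(im,[[556.4,51.7,53],[484.2,23.5,53],[586.9,-33,53],[571.3,10.3,53]]))
go([468.9,49,45],-51.4)
E
```

```text
clock: 11.2
ee_pos: [468.0, 50.9, 196.0]
ee_rot: [-1.807, -2.568, 0.001]
ft_force: [0.3, -0.8, -0.6]
opening: -0.1
grasp_force: 0.0
clock: 12.1
ee_pos: [468.1, 49.2, 120.5]
ee_rot: [-2.967, -1.03, 0.003]
ft_force: [0.4, 0.5, -0.4]
opening: 0.0
grasp_force: 0.0
0.8 [387.0, 225.5] ((515.2509155273438, 34.28387451171875), (70.75636291503906, 23.01723861694336), 38.7061653137207)
[[415.9 140.3]
 [368.5 266.3]
 [558.1 192.9]
 [488.  166.7]]
tcp [467.5  49.2 120.1] tool x [ 0.8  0.6 -0. ] y [ 0.6 -0.8 -0. ] z [-0.  0. -1.] yaw_y -51.5
dp [ 1.1  1.2 75.1] twist rad (tool z down) -0.002 j6 2.4
```

View pics/w4.png

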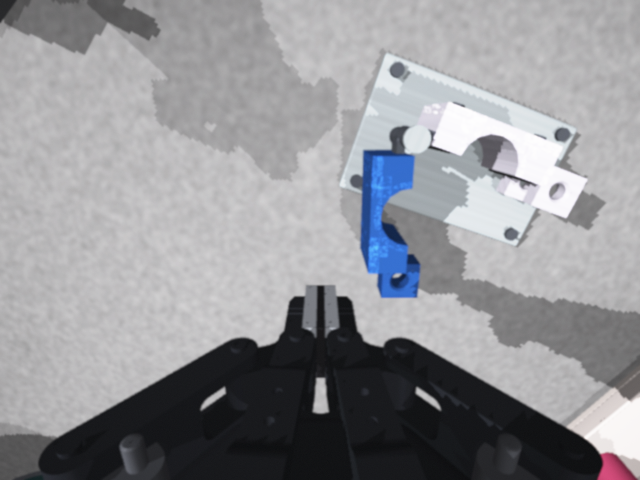

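```bash
python3 -m jog '[{"dp":[1,1,20],"twist":0,"jaw":0},{"dp":[0,0,25],"twist":0,"jaw":0},{"dp":[0,0,20],"twist":0,"jaw":0},{"dp":[0,0,10],"twist":0,"jaw":0},{"dp":[0,0,0],"twist":0,"jaw":0}]'; python3 -m jog '[{"dp":[0,5,0],"twist":0,"jaw":0},{"dp":[0,5,0],"twist":0,"jaw":0},{"dp":[0,3,0],"twist":0,"jaw":0},{"dp":[0,0,0],"twist":0,"jaw":0}]'
python3 - <<'E'
from look import *
im=vision.get_image('wrist')
r=spotter.masks_of(im,'gate')[0]
c=cloud(im,r['region']); print(r['p'],r['centre'],rect(c[abs(c[:,2]-53)<3]))
go([468.9+.624*15,49-.78*15,45],-51.4)
E
```

```text
clock: 12.7
ee_pos: [469.6, 49.0, 46.0]
ee_rot: [-2.963, -1.042, 0.003]
ft_force: [-0.3, -0.1, 0.9]
opening: 0.4
grasp_force: 0.0
clock: 13.1
ee_pos: [479.1, 38.4, 47.2]
ee_rot: [2.965, 1.038, 0.001]
ft_force: [-0.2, -0.2, 0.3]
opening: -0.3
grasp_force: 0.0
0.6 [381.4, 239.5] ((516.4124145507812, 34.841697692871094), (67.66216278076172, 23.89339828491211), 39.363990783691406)
tcp [478.5  38.7  47. ] tool x [0.8 0.6 0. ] y [ 0.6 -0.8  0. ] z [ 0. -0. -1.] yaw_y -51.4
dp [-1.1  0.9  2. ] twist rad (tool z down) -0.0 j6 2.38
```

```bash
python3 -m jog '[{"dp":[-4,8.65,0],"twist":-0.12,"jaw":0},{"dp":[-4,8.65,0],"twist":-0.12,"jaw":0},{"dp":[-4,8.65,0],"twist":-0.12,"jaw":0},{"dp":[-4,8.65,0],"twist":-0.12,"jaw":0},{"dp":[-4,8.65,0],"twist":-0.12,"jaw":0},{"dp":[-4,8.65,0],"twist":-0.12,"jaw":0},{"dp":[-4,8.65,0],"twist":-0.12,"jaw":0},{"dp":[-4,8.65,0],"twist":-0.12,"jaw":0}]'
python3 - <<'E'
from look import *
a=np.radians(19.8);X=np.array([np.cos(a),np.sin(a)]);Y=np.array([-X[1],X[0]])
s=arm.state();d=s['ee_pos'][:2]-[571.3,10.3];print('mould frame',d@X,d@Y,s['ft_force'])
im=vision.get_image('wrist')
r=spotter.masks_of(im,'gate')[0]
c=cloud(im,r['region']); print(r['p'],r['centre'],rect(c[abs(c[:,2]-53)<3]))
go([571.3-37.5*X[0]-26*Y[0],10.3-37.5*X[1]-26*Y[1],46],19.8)
E
```

```text
clock: 14.0
ee_pos: [523.3, -19.3, 46.8]
ee_rot: [-2.144, -2.295, 0.001]
ft_force: [-0.9, 0.8, -0.8]
opening: 0.0
grasp_force: 0.4
mould frame -55.16959031029334 -11.59778053200267 [-0.9  0.8 -0.8]
0.9 [381.8, 236.7] ((547.6699829101562, 9.507442474365234), (23.38750457763672, 68.10074615478516), 3.323003053665161)
tcp [524.2 -19.5  46.8] tool x [-0.1  1.  -0. ] y [1.  0.1 0. ] z [ 0. -0. -1.] yaw_y 3.7
dp [-8.7 20.1  0.8] twist rad (tool z down) -0.281 j6 1.31
```

```bash
python3 -m jog '[{"dp":[-4.5,10,0],"twist":-0.14,"jaw":0},{"dp":[-4.5,10,0],"twist":-0.14,"jaw":0},{"dp":[0,0,0],"twist":0,"jaw":0}]'; for i in 1 2 3; do python3 -m jog '[{"dp":[0,1,0],"twist":0,"jaw":0},{"dp":[0,0,0],"twist":0,"jaw":0}]'|grep -E "pos|ft"; done
```

```text
clock: 14.4
ee_pos: [544.6, -25.3, 46.6]
ee_rot: [-1.811, -2.567, 0.0]
ft_force: [0.7, 0.1, 0.5]
opening: 0.0
grasp_force: 0.0
ee_pos: [544.9, -24.7, 46.8]
ft_force: [1.1, -0.2, 0.7]
ee_pos: [545.2, -24.7, 46.8]
ft_force: [-5.9, -2.1, 3.4]
ee_pos: [545.3, -24.6, 46.7]
ft_force: [-11.3, -5.2, 7.2]
```

```bash
python3 -m jog '[{"dp":[0,-8,0],"twist":0,"jaw":0},{"dp":[0,-12,0],"twist":0,"jaw":0},{"dp":[0,0,-25],"twist":0,"jaw":0},{"dp":[0,0,-40],"twist":0,"jaw":0.3},{"dp":[0,0,-40],"twist":0,"jaw":0.5},{"dp":[0,0,-20],"twist":0,"jaw":0.5}]'
python3 - <<'E'
from look import *
im=vision.get_image('wrist')
r=spotter.masks_of(im,'gate')[0]
c=cloud(im,r['region']); print(r['p'],r['centre'],rect(c[abs(c[:,2]-53)<3]))
E
python3 -m jog '[{"dp":[25,8.4,0],"twist":0,"jaw":0.5},{"dp":[38,8.4,0],"twist":0,"jaw":0.5},{"dp":[40,8.4,0],"twist":0,"jaw":0.5},{"dp":[40,8.4,0],"twist":0,"jaw":0.5},{"dp":[40,8.4,0],"twist":0,"jaw":0.5},{"dp":[40,8.4,0],"twist":0,"jaw":0.5},{"dp":[40,8.4,0],"twist":0,"jaw":0.5},{"dp":[40,8.4,0],"twist":0,"jaw":0.5},{"dp":[40,8.4,0],"twist":0,"jaw":0.5}]'
python3 - <<'E'
from look import *
im=vision.get_image('wrist'); save(im,'w5.png'); print(im['eye'])
for l in('pin_grip','ejector_grip','stand'):
  for r in spotter.masks_of(im,l)[:2]:
    c=cloud(im,r['region']); print(l,round(r['p'],2),np.array(r['centre']),len(c),np.percentile(c,[1,99],axis=0))
    if l=='stand': print(rect(c[abs(c[:,2]-46)<2.5]))
    else:
        for z in(60,68,76,84): q=c[abs(c[:,2]-z)<4]; print(z,len(q),q.mean(0) if len(q) else '')
go([480.6,318.4,72],20)
E
```

```text
clock: 15.6
ee_pos: [528.5, -31.4, 174.9]
ee_rot: [1.809, 2.564, 0.002]
ft_force: [0.3, 0.6, -0.4]
opening: 41.8
grasp_force: 0.0
0.92 [372.1, 192.1] ((561.08984375, 7.521480560302734), (23.318553924560547, 70.71403503417969), 19.793472290039062)
clock: 16.6
ee_pos: [483.1, 318.5, 170.7]
ee_rot: [-1.81, -2.567, 0.001]
ft_force: [1.0, -0.8, 0.4]
opening: 43.1
grasp_force: 0.0
[456.9 393.3 295.4]
pin_grip 0.61 [315.3 238.2] 786 [[472.8 303.1  46.5]
 [490.7 328.   86. ]]
60 62 [480.1 323.7  60.1]
68 67 [479.7 323.5  68.2]
76 72 [479.7 323.7  76.3]
84 346 [481.  319.4  84.4]
ejector_grip 0.62 [451.4 311.5] 833 [[590.4 289.8  48.5]
 [605.3 306.1  86. ]]
60 104 [595.1 300.   60.1]
68 109 [594.7 300.   67.9]
76 109 [594.7 300.4  76.1]
84 293 [597.7 298.6  84.2]
stand 0.8 [377.4 257.7] 10796 [[456.4 279.    1.3]
 [624.2 341.4  48.8]]
((540.4249267578125, 307.8827209472656), (40.80112075805664, 170.10462951660156), 79.88810729980469)
tcp [483.4 317.5 170.7] tool x [-0.3  0.9 -0. ] y [ 0.9  0.3 -0. ] z [-0. -0. -1.] yaw_y 19.7
dp [ 1.8 -2.2 98.7] twist rad (tool z down) -0.005 j6 1.67
```

View pics/w5.png

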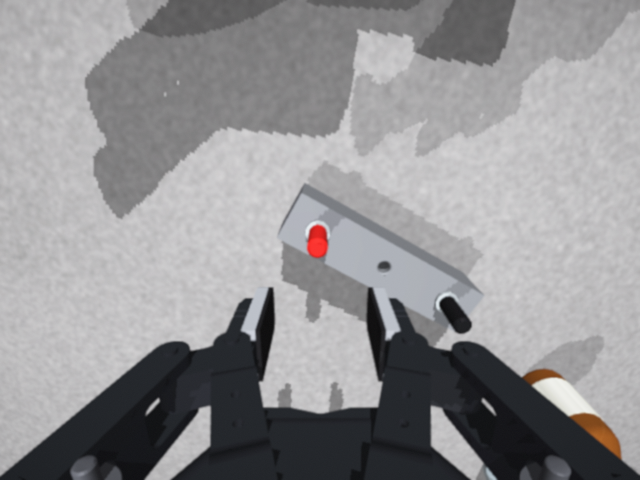

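```bash
python3 -m jog '[{"dp":[1.6,-1.6,30],"twist":0,"jaw":0.5},{"dp":[0,0,30],"twist":0,"jaw":0.5},{"dp":[0,0,20],"twist":0,"jaw":0.5},{"dp":[0,0,12],"twist":0,"jaw":0.5},{"dp":[0,0,5],"twist":0,"jaw":0.5},{"dp":[0,0,0],"twist":0,"jaw":0.5}]'; python3 -m jog '[{"dp":[0,0,0],"twist":0,"jaw":0.25},{"dp":[0,0,0],"twist":0,"jaw":0.2},{"dp":[0,0,0],"twist":0,"jaw":0},{"dp":[0,0,0],"twist":0,"jaw":0},{"dp":[0,0,0],"twist":0,"jaw":0}]'
```

```text
clock: 17.4
ee_pos: [482.3, 317.7, 74.7]
ee_rot: [-1.811, -2.567, 0.001]
ft_force: [-0.6, 1.0, 1.0]
opening: 42.5
grasp_force: 0.0
clock: 17.9
ee_pos: [482.3, 318.4, 75.6]
ee_rot: [1.809, 2.568, 0.001]
ft_force: [-2.5, -1.9, 6.9]
opening: 12.3
grasp_force: 58.4
```

```bash
python3 -m jog '[{"dp":[0,0,-6],"twist":0,"jaw":0},{"dp":[0,0,-12],"twist":0,"jaw":0},{"dp":[0,0,-20],"twist":0,"jaw":0},{"dp":[0,0,-20],"twist":0,"jaw":0},{"dp":[0,0,-18],"twist":0,"jaw":0},{"dp":[0,0,0],"twist":0,"jaw":0}]'; python3 -m jog '[{"dp":[-20,-6.5,0],"twist":0,"jaw":0},{"dp":[-36,-6.5,0],"twist":0,"jaw":0},{"dp":[-40,-6.5,0],"twist":0,"jaw":0},{"dp":[-42,-6.5,0],"twist":0,"jaw":0},{"dp":[-42,-6.5,0],"twist":0,"jaw":0},{"dp":[-42,-6.5,0],"twist":0,"jaw":0},{"dp":[-42,-6.5,0],"twist":0,"jaw":0},{"dp":[-42,-6.5,0],"twist":0,"jaw":0},{"dp":[-38,-6.5,0],"twist":0,"jaw":0},{"dp":[-22,-6.5,0],"twist":0,"jaw":0}]'
python3 -m jog '[{"dp":[0,0,0],"twist":0,"jaw":0}]' | grep pos
python3 - <<'E'
from look import *
im=vision.get_image('wrist'); save(im,'w6.png'); np.save('d6.npy',im['depth'])
s=arm.state();print(s['ee_pos'],s['opening'],s['grasp_force'])
r=spotter.masks_of(im,'pin_grip')[0]; c=cloud(im,r['region']); print(r['p'],np.array(r['centre']),np.percentile(c,[1,99],axis=0))
print(proj(im,[[587.2,-32.6,53],[571.6,10.7,53],s['ee_pos'],s['ee_pos']-[0,0,70]]))
im=vision.get_image('side')
r=spotter.masks_of(im,'pin_grip')[0]; c=cloud(im,r['region']); print(r['p'],np.array(r['centre']),np.percentile(c,[1,99],axis=0))
go([587.2,-32.6,150],19.8)
E
```

```text
clock: 18.5
ee_pos: [483.3, 319.0, 153.9]
ee_rot: [1.808, 2.566, 0.006]
ft_force: [-0.2, 0.7, -0.6]
opening: 12.1
grasp_force: 58.5
clock: 19.5
ee_pos: [544.5, -50.8, 150.6]
ee_rot: [1.812, 2.566, -0.0]
ft_force: [0.1, -0.1, -0.8]
opening: 11.6
grasp_force: 58.5
ee_pos: [544.2, -50.8, 150.5]
[544.  -49.3 150.5] 11.55953426769946 58.51983709260821
0.77 [319.7 308.6] [[536.5 -56.1  84.1]
 [550.5 -41.3 160.9]]
[[387.7 239.3]
 [391.5 171.7]
 [320.  318.6]
 [320.  256.1]]
0.72 [370.7 223.4] [[ 535.6 -146.1    1.5]
 [ 569.5  -37.9  161. ]]
tcp [543.9 -47.4 150.7] tool x [-0.3  0.9  0. ] y [ 0.9  0.3 -0. ] z [-0.  0. -1.] yaw_y 19.7
dp [-0.7 45.8  0.7] twist rad (tool z down) -0.002 j6 0.99
```

View pics/w6.png

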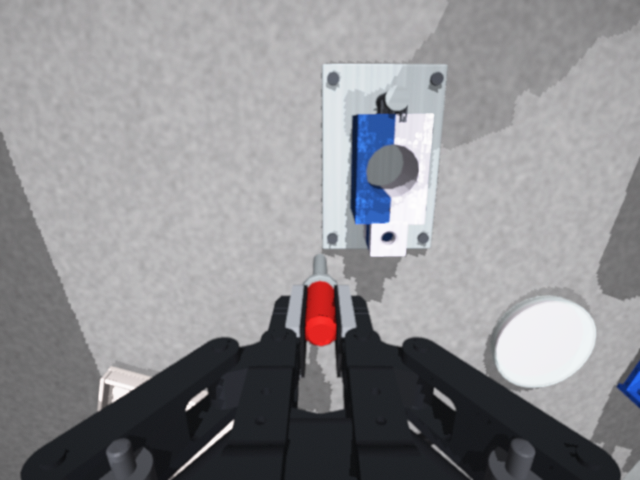

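Run:
```python
import cv2,numpy as np
im=cv2.imread('pics/w6.png'); 
a=cv2.resize(im[215:285,300:420],None,fx=6,fy=6,interpolation=cv2.INTER_CUBIC); cv2.imwrite('pics/c6.png',a)
g=cv2.cvtColor(im,cv2.COLOR_BGR2GRAY); print(g[228:248,378:402])
```

```text
[[247 247 248 249 249 249 248 248 248 248 248 248 247 246 245 246 247 248
  248 248 248 247 247 247]
 [247 247 248 249 249 249 249 248 247 246 245 244 244 244 244 245 247 248
  248 248 248 247 247 247]
 [247 248 248 249 249 249 247 245 240 234 229 224 227 232 237 242 245 248
  248 248 248 247 246 247]
 [247 248 248 248 248 246 240 226 202 182 168 167 173 186 201 222 237 244
  247 248 248 247 246 247]
 [247 248 248 247 243 231 202 165 131 106  97  97 106 122 146 178 210 233
  243 247 248 247 247 247]
 [247 247 247 242 225 183 136  97  69  52  46  47  53  67  97 136 176 209
  234 244 247 247 246 247]
 [247 247 243 230 185 127  79  49  38  33  31  31  33  40  65 108 152 188
  222 240 246 247 247 247]
 [247 245 237 201 142  84  48  35  33  32  32  31  30  36  55  92 134 175
  210 234 244 247 247 247]
 [246 243 226 172 106  56  36  33  33  32  33  31  31  40  61  90 124 168
  205 230 241 246 247 247]
 [245 239 213 152  84  45  32  33  33  32  32  33  36  52  74  93 122 167
  207 229 239 245 246 247]
 [245 237 208 145  78  38  32  34  34  34  32  35  46  63  85 102 125 173
  212 230 239 24
[... 220 characters left out ...]
42 234 216 185 162 146 130 125 129 137 153 165 164 162 172 201 230
  239 242 244 246 246 247]
 [246 245 241 233 218 204 195 190 189 191 190 192 192 187 187 205 230 239
  243 244 245 246 246 247]
 [246 246 244 241 236 229 223 218 217 215 212 208 203 204 216 232 242 245
  246 246 247 247 246 247]
 [246 246 246 245 245 242 238 234 230 229 227 224 224 229 236 244 247 247
  247 247 247 246 246 247]
 [246 247 248 248 248 248 247 246 244 243 242 241 243 245 247 248 248 248
  248 247 247 246 246 247]
 [246 247 248 248 249 249 250 251 251 251 251 251 250 250 249 249 249 248
  248 248 247 246 246 247]
 [246 247 248 248 249 249 250 251 252 252 252 252 251 250 248 248 248 248
  248 247 247 246 247 247]]
```

View pics/c6.png

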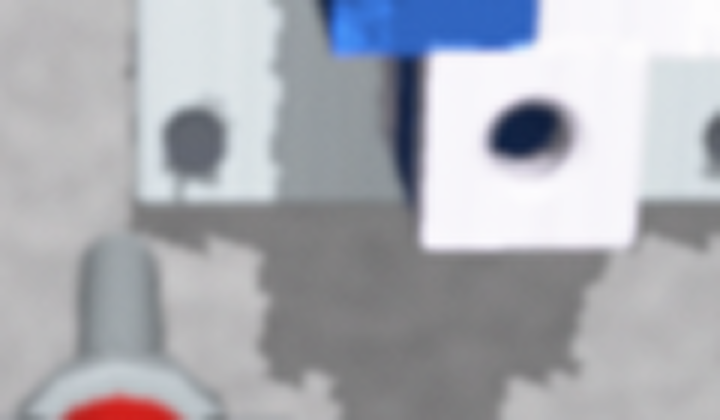

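Run:
```python
from look import *
im=vision.get_image('wrist'); s=arm.state(); M=R.from_rotvec(s['ee_rot']).as_matrix()
print('eye off tool',M.T@(im['eye']-s['ee_pos']),im['eye'],s['ee_pos'])
ez=150.5+124.7
im['eye']=np.array([0,0,ez])   # camera-relative
h=atz(im,[388.7,237.2],53)[0]; 
for row in (256,258):
    t=atz(im,[319.8,row],80)[0]; print('tip tool rel cam',M.T@t,'hole-tip tool',(M.T@(h-t)))
print('hole rel cam',M.T@h)
```

```text
eye off tool [  79.2    0.2 -124.6] [517.4  27.3 275.5] [543.9 -47.3 150.8]
tip tool rel cam [-77.8  -0.2 -80. ] hole-tip tool [ 3. 47. 27.]
tip tool rel cam [-79.1  -0.2 -80. ] hole-tip tool [ 4.3 47.  27. ]
hole rel cam [-74.8  46.9 -53. ]
```

```bash
python3 -m jog '[{"dp":[1.7,20,0],"twist":0,"jaw":0},{"dp":[1,16,0],"twist":0,"jaw":0},{"dp":[1,10.8,0],"twist":0,"jaw":0},{"dp":[0,0,10],"twist":0,"jaw":0},{"dp":[0,0,8],"twist":0,"jaw":0},{"dp":[0,0,0],"twist":0,"jaw":0},{"dp":[0,0,0],"twist":0,"jaw":0}]'
python3 - <<'E'
from look import *
im=vision.get_image('wrist'); s=arm.state(); print(s['ee_pos'])
cv2.imwrite('pics/c7.png',cv2.resize(im['pixels'][200:300,260:380,::-1],None,fx=6,fy=6,interpolation=cv2.INTER_CUBIC))
go([587.2,-32.6,130],19.8)
E
```

```text
clock: 20.55
ee_pos: [586.2, -29.1, 132.5]
ee_rot: [-1.81, -2.567, 0.001]
ft_force: [0.1, -0.1, 0.5]
opening: 12.1
grasp_force: 58.6
[586.5 -29.2 132.9]
tcp [586.5 -29.2 132.9] tool x [-0.3  0.9  0. ] y [ 0.9  0.3 -0. ] z [-0.  0. -1.] yaw_y 19.6
dp [-3.5 -0.5  2.9] twist rad (tool z down) -0.003 j6 1.04
```

View pics/c7.png

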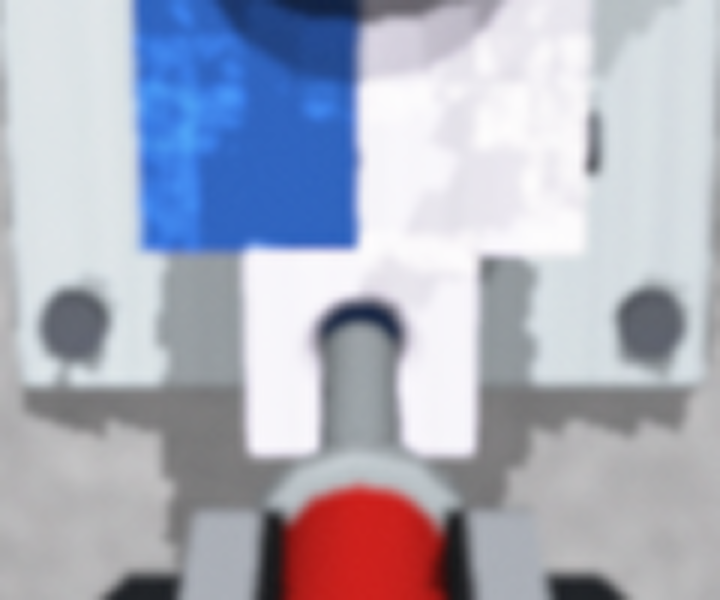

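Run:
```python
from look import *
im=vision.get_image('wrist'); s=arm.state(); M=R.from_rotvec(s['ee_rot']).as_matrix(); print(s['ee_pos'],im['eye'])
im['eye']=np.array([0,0,132.5+124.7])
f=lambda u,v,z:(M.T@atz(im,[u,v],z)[0]).round(1)
print('hole',f(320.2,258.3,53),'far lug edge(-91?)',f(320,200+455/6,53),'halves edge',f(320,200+249/6,53),'tip z62',f(320,257.2,62),f(320,253.3,62))
print('collar edge far: z',f(320,200+452/6,132.5-23-4))
v,u=np.nonzero(np.ones((480,640)));
d=im['depth']; 
for row in range(252,284,3): print(row,d[row,320],(M.T@pts(im,[320,row])[0]).round(1) if d[row,320] else '')
```

```text
[586.7 -29.2 133. ] [560.1  45.6 257.6]
hole [-83.    0.1 -53. ] far lug edge(-91?) [-95.3  -0.  -53. ] halves edge [-71.6  -0.  -53. ] tip z62 [-78.6  -0.  -62. ] [-76.1  -0.  -62. ]
collar edge far: z [ -70.6    0.  -105.5]
252 242.96338 [-87.5  -0.  -30.2]
255 203.52327 [-75.   -0.  -67.6]
258 199.07704 [-75.   -0.  -72.3]
261 194.80624 [-75.    0.  -76.8]
264 190.84898 [-75.1   0.  -81. ]
267 186.10765 [-74.7   0.  -85.8]
270 184.03761 [-75.4   0.  -88.3]
273 165.3485 [ -69.2    0.  -105.9]
276 163.42946 [ -69.7    0.  -108.1]
279 163.20938 [ -71.     0.  -108.7]
282 162.30627 [ -71.9    0.  -110. ]
```

```bash
python3 -m jog '[{"dp":[-3.7,0,0],"twist":0,"jaw":0},{"dp":[0,0,3],"twist":0,"jaw":0},{"dp":[0,0,3],"twist":0,"jaw":0},{"dp":[0,0,0],"twist":0,"jaw":0}]'
for i in 1 2 3; do python3 -m jog '[{"dp":[0,0,2],"twist":0,"jaw":0},{"dp":[0,0,0],"twist":0,"jaw":0}]'|grep -E "pos|ft"; done
```

```text
clock: 21.05
ee_pos: [587.9, -32.5, 126.3]
ee_rot: [-1.809, -2.567, 0.0]
ft_force: [-0.5, 0.3, -0.1]
opening: 12.0
grasp_force: 58.6
ee_pos: [588.0, -32.4, 124.5]
ft_force: [-0.0, 0.2, -0.8]
ee_pos: [588.1, -32.4, 122.5]
ft_force: [-0.3, 0.1, 0.0]
ee_pos: [588.1, -32.5, 120.5]
ft_force: [0.2, -0.3, 0.5]
```

Run:
```python
from look import *
im=vision.get_image('wrist'); s=arm.state(); M=R.from_rotvec(s['ee_rot']).as_matrix(); print(s['ee_pos'],im['eye'])
ez=s['ee_pos'][2]+124.7;im['eye']=np.array([0,0,ez]); d=im['depth']
for row in range(236,300,3): 
    if d[row,320]: print(row,(M.T@pts(im,[320,row])[0]).round(1),im['pixels'][row,320])
```

```text
[588.1 -32.5 120.6] [561.7  42.3 245.3]
236 [-63.4  -0.  -55. ] [245 243 249]
239 [-65.8  -0.  -53.2] [246 245 249]
242 [-67.1  -0.  -54.8] [248 247 251]
245 [-69.3  -0.  -54. ] [247 246 250]
248 [-71.4  -0.  -53.5] [246 245 249]
251 [-84.8  -0.  -23.3] [116 117 134]
254 [-75.2  -0.  -53.6] [126 135 143]
257 [-74.7  -0.  -59.6] [157 163 167]
260 [-74.8  -0.  -63.9] [157 163 168]
263 [-74.7  -0.  -68.5] [157 164 169]
266 [-74.9  -0.  -72.1] [157 164 169]
269 [-74.7  -0.  -76.6] [158 164 169]
272 [-74.7  -0.  -80.7] [156 163 167]
275 [-69.5  -0.  -95.5] [179 186 192]
278 [-70.7  -0.  -96.4] [187 195 199]
281 [-72.   -0.  -96.8] [200  92  93]
284 [ -71.6   -0.  -100.8] [206  31  28]
287 [ -71.9   -0.  -103.2] [206  32  28]
290 [ -72.   -0. -106.] [206  32  28]
293 [ -72.2   -0.  -108.5] [206  33  29]
296 [ -72.3   -0.  -111.1] [207  33  30]
299 [ -72.1   -0.  -114.1] [206  31  28]
```

```bash
python3 -m jog '[{"dp":[0,0,3],"twist":0,"jaw":0},{"dp":[0,0,3],"twist":0,"jaw":0},{"dp":[0,0,0],"twist":0,"jaw":0}]'|grep -E "pos|ft";python3 -m jog '[{"dp":[0,0,3],"twist":0,"jaw":0},{"dp":[0,0,3],"twist":0,"jaw":0},{"dp":[0,0,3],"twist":0,"jaw":0},{"dp":[0,0,0],"twist":0,"jaw":0}]'|grep -E "pos|ft"
```

```text
ee_pos: [587.9, -32.4, 114.3]
ft_force: [0.4, -0.2, -0.4]
ee_pos: [587.9, -32.4, 105.3]
ft_force: [-0.2, -0.4, -0.4]
```

```bash
python3 -m jog '[{"dp":[0,0,4],"twist":0,"jaw":0},{"dp":[0,0,4],"twist":0,"jaw":0},{"dp":[0,0,4],"twist":0,"jaw":0},{"dp":[0,0,0],"twist":0,"jaw":0}]'|grep -E "pos|ft";python3 -m jog '[{"dp":[0,0,4],"twist":0,"jaw":0},{"dp":[0,0,3],"twist":0,"jaw":0},{"dp":[0,0,2],"twist":0,"jaw":0},{"dp":[0,0,0],"twist":0,"jaw":0}]'|grep -E "pos|ft"; for i in 1 2 3; do python3 -m jog '[{"dp":[0,0,1],"twist":0,"jaw":0},{"dp":[0,0,0],"twist":0,"jaw":0}]'|grep -E "pos|ft"; done
```

```text
ee_pos: [587.8, -32.4, 93.1]
ft_force: [0.5, 0.1, -0.3]
ee_pos: [588.0, -32.4, 84.5]
ft_force: [0.2, 0.1, -0.8]
ee_pos: [588.2, -32.5, 83.8]
ft_force: [-0.2, -0.3, -0.5]
ee_pos: [588.2, -32.5, 82.8]
ft_force: [-0.9, 0.2, 0.1]
ee_pos: [588.3, -32.5, 82.6]
ft_force: [-3.3, -0.2, 11.7]
```

```bash
python3 -m jog '[{"dp":[0,0,-0.5],"twist":0,"jaw":0.2},{"dp":[0,0,0],"twist":0,"jaw":0.35},{"dp":[0,0,0],"twist":0,"jaw":0.5},{"dp":[0,0,0],"twist":0,"jaw":0.5},{"dp":[0,0,-10],"twist":0,"jaw":0.5},{"dp":[0,0,-20],"twist":0,"jaw":0.6},{"dp":[0,0,-30],"twist":0,"jaw":0.8},{"dp":[0,0,-10],"twist":0,"jaw":1},{"dp":[0,0,0],"twist":0,"jaw":1}]'
python3 - <<'E'
from look import *
im=vision.get_image('wrist'); save(im,'w8.png')
a=np.radians(19.8);X=np.array([np.cos(a),np.sin(a)]);Y=np.array([-X[1],X[0]])
for l in('pin_grip','gate','fixed_half','mould'):
    r=spotter.masks_of(im,l)[0]; c=cloud(im,r['region']); print(l,round(r['p'],2),np.array(r['centre']),np.percentile(c,[1,99],axis=0))
    if l!='pin_grip': q=c[abs(c[:,2]-(8 if l=='mould' else 53))<2.5]; print(rect(q)); d=q[:,:2]-[571.4,10.5]; print('mould X,Y extents',np.percentile(d@X,[1,99]),np.percentile(d@Y,[1,99]))
go([571.4,10.5,170],19.8)
E
```

```text
clock: 24.7
ee_pos: [589.0, -32.6, 154.0]
ee_rot: [1.808, 2.566, 0.002]
ft_force: [0.2, -0.6, -0.0]
opening: 85.2
grasp_force: 0.0
pin_grip 0.78 [316.5 253.4] [[580.1 -37.3  56.2]
 [596.  -23.1  93.4]]
gate 0.73 [295.1 174.5] [[540.1 -26.    8.8]
 [580.2  43.6  55.6]]
((560.638671875, 8.637847900390625), (23.26044273376465, 72.20277404785156), 19.920135498046875)
mould X,Y extents [-22.2   0.5] [-33.4  35.1]
fixed_half 0.73 [337.4 175.9] [[551.8 -41.6   8.8]
 [603.8  58.   58. ]]
((582.2355346679688, 9.79714584350586), (34.2274169921875, 109.08118438720703), 12.457509994506836)
mould X,Y extents [-10.5  23.5] [-54.4  37.4]
mould 0.98 [319.2 153.8] [[513.8 -59.1   7.4]
 [627.4  83.7  57.3]]
((571.939453125, 11.241813659667969), (90.5978775024414, 139.85720825195312), 19.909814834594727)
mould X,Y extents [-43.6  44.9] [-66.9  69.6]
tcp [587.6 -32.4 151.2] tool x [-0.3  0.9  0. ] y [ 0.9  0.3 -0. ] z [-0.  0. -1.] yaw_y 19.6
dp [ 45.9  -0.9 -18.7] twist rad (tool z down) -0.003 j6 1.03
```

View pics/w8.png

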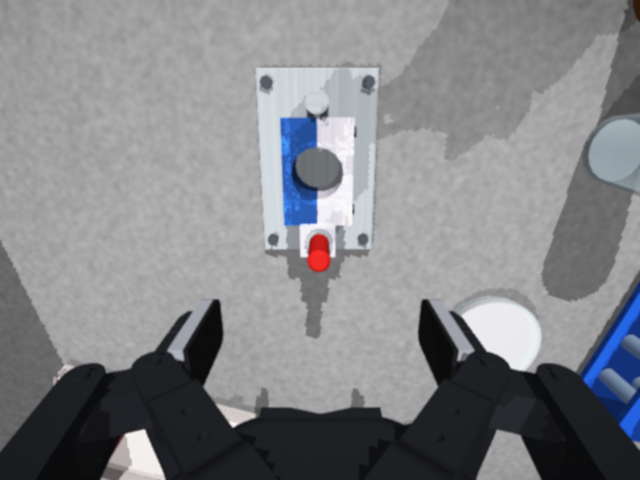

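```bash
python3 -m jog '[{"dp":[26,-0.2,0],"twist":0,"jaw":1},{"dp":[26,-0.2,0],"twist":0,"jaw":1},{"dp":[0,0,25],"twist":0,"jaw":1},{"dp":[0,0,20],"twist":0,"jaw":1},{"dp":[0,0,0],"twist":0,"jaw":1}]'
python3 - <<'E'
from look import *
im=vision.get_image('wrist'); save(im,'w9.png')
r=spotter.masks_of(im,'mould')[0]; c=cloud(im,r['region']); q=c[abs(c[:,2]-8)<2.5]; print(r['p'],rect(q))
r=spotter.masks_of(im,'gate')[0]; c=cloud(im,r['region']); q=c[abs(c[:,2]-53)<2.5]; print(rect(q))
go([570,16.4,45],19.8)
E
```

```text
clock: 25.45
ee_pos: [568.6, 16.7, 104.6]
ee_rot: [-1.807, -2.565, 0.004]
ft_force: [-0.6, 0.1, -0.6]
opening: 85.2
grasp_force: 0.0
0.92 ((571.8386840820312, 11.354415893554688), (90.4886474609375, 140.47593688964844), 19.716861724853516)
((560.8310546875, 7.531349182128906), (23.049436569213867, 70.92705535888672), 19.763851165771484)
tcp [570.5  16.2 107.8] tool x [-0.3  0.9 -0. ] y [0.9 0.3 0. ] z [ 0. -0. -1.] yaw_y 19.6
dp [ 0.4 -0.5 62.8] twist rad (tool z down) -0.003 j6 1.11
```

```bash
python3 -m jog '[{"dp":[0,0,20],"twist":0,"jaw":1},{"dp":[0,0,20],"twist":0,"jaw":1},{"dp":[0,0,15],"twist":0,"jaw":1},{"dp":[0,0,7],"twist":0,"jaw":1},{"dp":[0,0,0],"twist":0,"jaw":1}]'; python3 -m jog '[{"dp":[0,0,0],"twist":0,"jaw":0.7},{"dp":[0,0,0],"twist":0,"jaw":0.6},{"dp":[0,0,0],"twist":0,"jaw":0.5},{"dp":[0,0,0],"twist":0,"jaw":0.4},{"dp":[0,0,0],"twist":0,"jaw":0},{"dp":[0,0,0],"twist":0,"jaw":0},{"dp":[0,0,0],"twist":0,"jaw":0},{"dp":[0,0,0],"twist":0,"jaw":0}]'
```

```text
clock: 26.1
ee_pos: [570.3, 16.3, 45.3]
ee_rot: [-1.81, -2.568, 0.0]
ft_force: [-0.1, 0.8, 0.6]
opening: 85.4
grasp_force: 0.0
clock: 26.9
ee_pos: [569.7, 15.9, 46.2]
ee_rot: [1.81, 2.568, -0.002]
ft_force: [-6.5, -2.9, 12.7]
opening: 44.9
grasp_force: 63.2
```

```bash
python3 -m jog '[{"dp":[0,-0.7,-0.8],"twist":0,"jaw":0},{"dp":[0,0,0],"twist":0,"jaw":0},{"dp":[0,0,0],"twist":0,"jaw":0},{"dp":[0,0,0],"twist":0,"jaw":0},{"dp":[0,0,0],"twist":0,"jaw":0},{"dp":[0,0,0],"twist":0,"jaw":0},{"dp":[0,0,0],"twist":0,"jaw":0},{"dp":[0,0,0],"twist":0,"jaw":0},{"dp":[0,0,0],"twist":0,"jaw":0},{"dp":[0,0,0],"twist":0,"jaw":0}]'; for i in 1 2; do python3 -m jog '[{"dp":[0,0,0],"twist":0,"jaw":0},{"dp":[0,0,0],"twist":0,"jaw":0},{"dp":[0,0,0],"twist":0,"jaw":0},{"dp":[0,0,0],"twist":0,"jaw":0},{"dp":[0,0,0],"twist":0,"jaw":0},{"dp":[0,0,0],"twist":0,"jaw":0},{"dp":[0,0,0],"twist":0,"jaw":0},{"dp":[0,0,0],"twist":0,"jaw":0},{"dp":[0,0,0],"twist":0,"jaw":0},{"dp":[0,0,0],"twist":0,"jaw":0}]'; done
python3 - <<'E'
from look import *
im=vision.get_image('side'); save(im,'s9.png')
for l in('specimen','old_a_rod','ejector_grip','pin_grip'):
  for r in spotter.masks_of(im,l)[:2]:
    c=cloud(im,r['region']); print(l,round(r['p'],2),np.array(r['centre']),np.percentile(c,[2,98],axis=0))
E
```

```text
clock: 27.9
ee_pos: [569.7, 16.0, 46.2]
ee_rot: [1.81, 2.568, -0.0]
ft_force: [-0.4, -5.1, 3.9]
opening: 44.7
grasp_force: 65.3
clock: 28.9
ee_pos: [569.7, 16.0, 46.2]
ee_rot: [1.81, 2.568, -0.0]
ft_force: [-1.5, -4.9, 2.1]
opening: 44.6
grasp_force: 65.3
clock: 29.9
ee_pos: [569.7, 16.0, 46.2]
ee_rot: [1.81, 2.568, -0.0]
ft_force: [-1.2, -5.1, 3.4]
opening: 44.7
grasp_force: 65.3
specimen 0.94 [451.8 175.4] [[ 440.7 -424.5    0.5]
 [ 475.4 -305.8   95.4]]
specimen 0.31 [343.9 288. ] [[515.2 -13.7   4.4]
 [612.1  83.7  56. ]]
old_a_rod 0.84 [416.7 158.2] [[ 538.  -360.2    9.5]
 [ 559.5 -331.5   95.9]]
ejector_grip 0.69 [251.8 385.8] [[591.5 290.9  47.9]
 [606.1 304.5  86.5]]
```

View pics/s9.png

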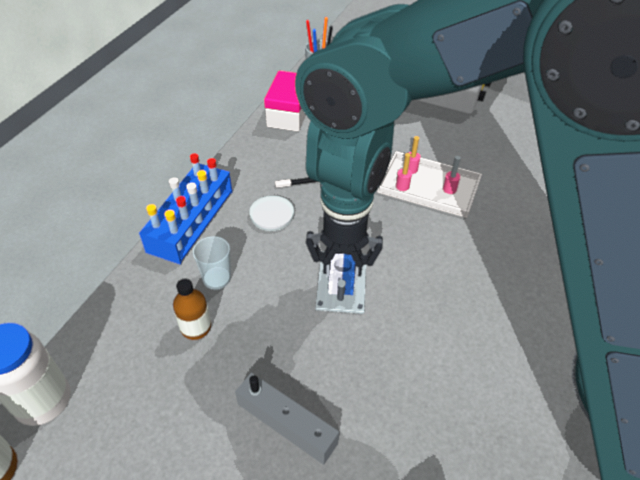

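The side view shows the mould pinched at (343,265). The specimen stands upright in the tray at (452,177), the older ones are untouched, and the black rod is still in the stand at (253,384).

```bash
python3 -c "
from plant import ticket; print(ticket.job_done())"
```

```text
the job is handed in; nothing more can be done
None
```

I handed the job in at about 30 s on the robot's clock: the specimen stands upright in the tray, the gate is shut, the pin is fully home and released, and the gripper is still squeezing the closed halves at about 65 N.

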